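Index the mitre box one hole over to square

TASK

The next frame strips are to be cut square. On the blue mitre box, hook a fingertip under the red pull ring, lift the spring index pin out of its hole, swing the saw arm one hole to the robot's left, into the brass-rimmed middle hole, and let the pin drop fully home; then take the finger out and move clear. Only hook the ring: do not pinch it or force the arm, and leave the length stop, the wood strip, the cup and the glue bottle where they are.

Things in the scene. Friction and masses are not known exactly. Their poses are not given: they have to be found in the camera images.
- mitre_box: Blue hand mitre box fixed to the table, 460 mm wide. Origin on the table under the arm's upright pivot; x away from the user, y along the fence to the user's left. Fence face at x = 0, 114 mm high; plywood bed, top 50 mm up, from there to x = -90 mm. In front a flat aluminium quadrant, top 20 mm up, 155 to 230 mm from the pivot. The saw is out, hung on the wall.
- saw_arm (a joint): Arm angle about the pivot, rad: 0 = square, pin over the middle hole; positive = ring to the user's left. Starts near -0.262. At q the ring is at x = -205 cos q, y = 205 sin q mm in the mitre_box frame. Dark bar, top 34 mm up, reaching 241 mm in front; guide rods 163 mm high stand on it 136 mm in front of the pivot and 46 mm behind. Turns easily (1 N at the ring), stays where left.
- index_pin (a joint): Lift of the pin, m: 0 = fully home, 0.020 = stop. A 10 mm round-ended pin that slides straight up in a boss on the arm. It sits 10 mm deep in its 11 mm hole: the arm is free above 0.010. A spring presses it down, 5 N when home, 9 N at the top. Let go within 3 mm of a hole's centre it drops in; else it rides on the plate at 0.010 and falls in when the arm is pushed over a hole.
- ring_centre (a point): Centre of the red pull ring, fixed rigidly on the pin's top: 6 mm rod, 46 mm inside, 58 mm outside diameter, upright and across the arm, its opening facing along the arm (to the user and to the pivot). 95 mm above the table with the pin home; rises with it. The boss below it ends 60 mm above the table. Behind the ring 60 mm are clear to the guide rods.
- middle_hole (a point): Mouth of the middle, brass-rimmed hole in the quadrant's top, 20 mm above the table: where the pin has to go. Seven holes lie on a circle of 205 mm radius about the pivot, 15 degrees (54 mm) apart; the others have dark rims.
- start_hole (a point): Mouth of the dark-rimmed hole, next to the right of the middle one as the robot sees it, in which the pin starts.
- stop_finger (a point): Lower end of the finger of the length stop, a small dark block that slides stiffly on a rod along the fence's top, left of the pivot. To be left as set.
- frame_strip: Loose strip of light wood, 22 x 150 x 16 mm, lying on the right half of the bed along the fence; origin at the centre of its underside.
- paper_cup: White cup standing upside down on the table, 73 mm wide at the foot, 90 mm high; origin at the centre of its underside.
- glue_bottle: White and yellow glue bottle standing upright, 52 mm thick, 150 mm high, orange cap; origin at the centre of its underside.

How it is judged:
By the outcome, as a careful person would: the job done as asked, in the order asked, and still so for the second after the job is handed in, with the robot touching nothing.
It also fails if it takes over 40 s, if anything falls off the work surface, if the arm or the gripper's body presses on something with over 40 N, if the wrist force passes 120 N, or if a joint passes its speed limit or range.

ROBOT

A 6-joint arm with a two-finger parallel gripper is mounted at the origin on the work surface. World frame = base frame: x ahead of the robot, y to its left, z up, the work surface at z = 0. Lengths are in m, angles in rad, forces in N, time in s.
With the tool pointing down it reaches from about 0.25 to 0.775 m from the base axis. Payload 4 kg.
Tool frame: the origin (TCP) lies between the finger pads; the fingertips stand 17 mm ahead of it and the grasp point (between the pads) lies 2 mm behind it; z points along the fingers, y is the line along which they close (so a half turn about z gives the same grasp; the last joint's range is limited). The gripper opens to 85 mm and grips with 20 to 120 N. Pads are 22 mm wide; open, the fingers measure 114 mm over their backs; the gripper's body (76 mm by 85 mm) begins 54 mm behind the grasp point. The pads swing forward as they close: fully open they stand 13 mm farther back than shut.
Start: joints at [-1.359, 0.087, 1.371, -0, 1.684, -0.103], TCP at [0.17, -0.523, 0.248] pointing down, gripper open.
Joint ranges: [-3.1, 3.1], [-0.76, 2.03], [0.27, 2.55], [-1.08, 4.22], [0.17, 2.65], [-2.57, 2.57]. Speed limits (rad/s): [2.79, 2.79, 3.14, 3.14, 3.14, 3.14].

INTERFACE

Orientations are given as a unit quaternion [x, y, z, w].
In Python, from rig import * gives the robot as it stands. The module is installed in compiled form; this text tells all that it offers.
- The arm moves only by the tool move_arm, never from a script. Its argument "increments" is a list of rows, each a list of 5 numbers: the gripper command: -1 is fully open, 1 is shut, values between are in proportion, then the shift along the tool's x, y, z in mm, then the turn about the tool's z in degrees. A call has 1 to 10 rows; each row shifts and turns the commanded pose from where the row before left it, along the tool's axes as they then stand; what a row does not reach is not made up. A row lasts 1/8 s, in which the tool goes at most 62.5 mm and 10.7 degrees, less where a joint would pass 70% of its speed; a pose out of reach is approached as far as the arm can. A call is refused whole if a number of a shift passes 62.5 or a number of a turn 10.7, either way. A call with a gripper value outside its range is refused whole. The fingers move at their own pace and stop on an object; "grip_force" is the grip in N (left out, the last holds). Time passes only in rows, so rows that do not move let the fingers close. It gives the time, the measured TCP pose, the force, the opening and the grip force at its end, in the units of the state.
- sense(): the state, without advancing time (a new reading comes with each control period).
- grab_frame(name): name is "scene" or "side" or "wrist"; returns the picture (400x640x3 uint8, blue, green, red); there is no depth.
- camera_params(name): a dict with "K" (3x3 intrinsics, pixels), "R" (3x3) and "t" (3): a world point X has camera coordinates R X + t. Camera axes: x right, y down, z forward; pixel columns grow to the right and rows downward; lengths in m; the calibration is good to about 2 mm. The wrist camera is an equidistant fisheye: a pixel r from the principal point sees the ray r / f radians off the axis. A picture is of the moment at which its call begins: read the wrist's pose just before it. camera_params takes no time and is no camera call; for the wrist camera it gives the pose at the moment of the call.
- sign_off(): hands the job in; it is judged then, once.
Trained networks look in the newest picture that a camera, given by its name, has taken for a name from the list of things; names that differ only in an ending like _2 or _b are one class to them, and where a whole thing is asked for, a point or a joint stands for the part that bears it (a point fixed in the world has none). Each returns a list of dicts, best first, with "score" (0 to 1); they miss things now and then, are a little off and sometimes report something else, mostly with a low value. They report only what shows in the picture. A call takes as long as a camera call.
- regions_of(camera, name): "region" (400x640 bool, what is visible of it) and "bbox" ([centre column, centre row, width, height] in pixels, round what is visible of it).
The state is a dict: "clock": time; "q": joint angles; "joint_vel": joint speeds; "joint_efforts": joint torques, N m; "eef_pos": TCP position; "eef_rot": TCP orientation; "ft_force": force on the tool from outside, world axes, zero at the start; "wrist_torque": the same for the moment, N m; "grip_width": finger opening in m; "grasp_force": force on a finger pad.
Only numpy, scipy, OpenCV 4.12 (cv2) and the standard library are available. Lean on these libraries where they do the work, as an engineer would, in place of code of your own. Each camera call takes 0.05 s, during which the arm holds its last target. There are 200 camera calls.

## Working session

There is one attempt and no reset: what is moved stays moved. The work goes in short steps, Python scripts to look and compute and a tool call to move; the robot and the scene stay as the last step left them, time stands still between calls to the robot, and variables do not carry over. Pictures are saved under pics/ and viewed, at most 10 in all, crops included, and the job is handed in when it is done.

Besides the shell and the picture viewer there is one more tool, called after "Emit:" in YAML: its name, and indented under it one key for each argument. move_arm: Moves the arm, as the interface text tells. Its arguments: {"type":"object","properties":{"increments":{"type":"array","items":{"type":"array","items":{"type":"number"}}},"grip_force":{"type":"number"}},"required":["increments"]}

```bash
mkdir -p pics; python3 - <<'E'
from rig import *
import cv2,numpy as np
s=sense();print(s)
for c in ["scene","side","wrist"]:
    p=camera_params(c);print(c,p)
    im=grab_frame(c);cv2.imwrite(f"pics/{c}0.png",im)
    for n in ["ring_centre","mitre_box","saw_arm","middle_hole","start_hole"]:
        for r in regions_of(c,n)[:2]: print(c,n,round(r["score"],2),np.round(r["bbox"],1))
E
```

```text
{'clock': 0.0, 'q': array([-1.35910545e+00,  8.79957448e-02,  1.37231863e+00, -2.82063712e-05,
        1.68361730e+00, -1.03107935e-01]), 'joint_vel': array([ 9.35701400e-04,  1.27248064e-04, -1.05182184e-04,  1.20397524e-03,
       -1.30870490e-03, -3.70122975e-05]), 'joint_efforts': array([-2.04714583e-03, -3.51874423e+01, -3.13273966e+01, -2.68640979e-04,
        1.09414788e-02, -4.39881774e-06]), 'eef_pos': array([ 0.17017495, -0.52250262,  0.24708418]), 'eef_rot': array([ 9.87637837e-01,  1.56748636e-01, -7.74580047e-05, -1.16702723e-03]), 'ft_force': array([ 0.3565648 , -0.003071  ,  0.33002229]), 'wrist_torque': array([0.06368798, 0.02581903, 0.0243958 ]), 'grasp_force': 0.0, 'grip_width': 0.08538360903492875}
scene {'K': array([[501.93869914,   0.        , 319.06569841],
       [  0.        , 501.93869914, 204.62997353],
       [  0.        ,   0.        ,   1.        ]]), 'R': array([[ 0.5234461 ,  0.85205682,  0.00183386],
       [ 0.56660037, -0.34647189, -0.74761036],
       [-0.63637112,  0.39237279, -0.66413506]]), 't': array([-0.30371612, -0.29068921,  1.55511657])}
sc
[... 603 characters left out ...]
}
side ring_centre 0.73 [285.4 237.8  33.1  32.6]
side mitre_box 0.92 [334.8 208.7 205.3 157.9]
side saw_arm 0.95 [311.  208.9  84.8 138.4]
side middle_hole 0.85 [333.1 211.2 201.8 154.9]
side middle_hole 0.38 [382.8 229.9  74.5  40.1]
side start_hole 0.87 [332.1 209.2 201.2 153.2]
side start_hole 0.66 [382.8 230.4  68.4  39.1]
wrist {'K': array([[309.70691629,   0.        , 318.30818966],
       [  0.        , 309.70691629, 194.75598128],
       [  0.        ,   0.        ,   1.        ]]), 'R': array([[ 0.30828624, -0.95129288, -0.00120686],
       [-0.91778462, -0.29776046,  0.26269773],
       [-0.25026183, -0.07987845, -0.96487743]]), 't': array([-0.54876232, -0.03307659,  0.37857116])}
```

```bash
python3 - <<'E'
import cv2
a=cv2.imread("pics/scene0.png")[110:330,200:500];b=cv2.imread("pics/side0.png")[100:320,190:490]
cv2.imwrite("pics/a.png",cv2.resize(a,(800,587),interpolation=cv2.INTER_CUBIC));cv2.imwrite("pics/b.png",cv2.resize(b,(800,587),interpolation=cv2.INTER_CUBIC))
E
```

```text
(no output)
```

View pics/a.png

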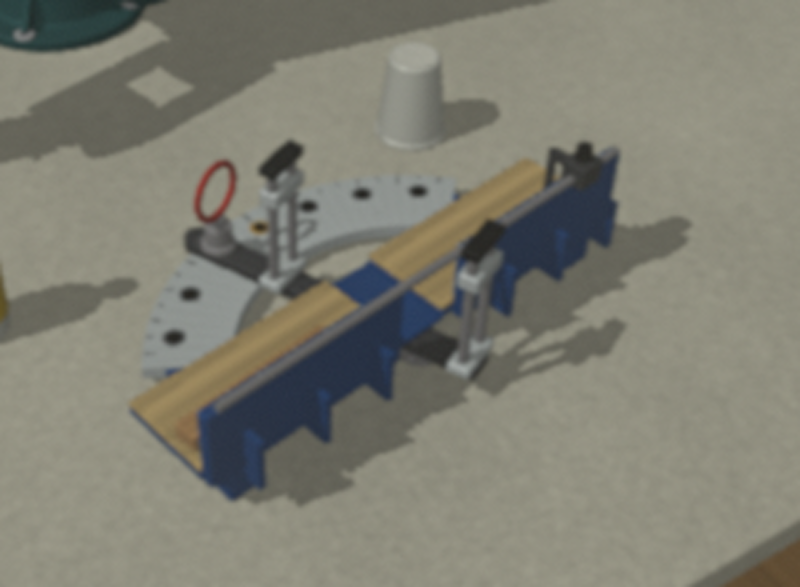

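View pics/b.png

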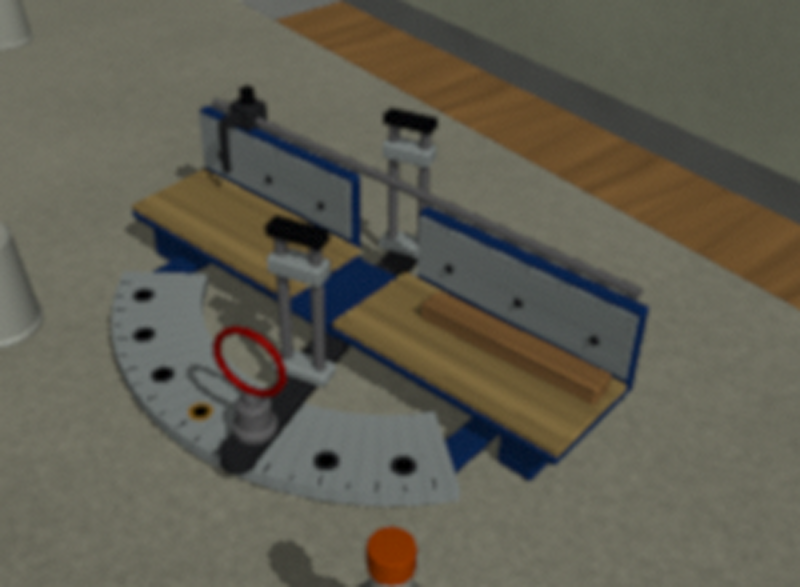

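The pictures show the ring (side about 283,236; scene about 281,181), the middle hole with its brass rim, six visible holes, and the glue bottle just in front of the quadrant. Next I fit the box pose from the holes and locate the ring, bottle and cup.

```bash
cat > h.py <<'E'
from rig import *
import cv2,numpy as np
from scipy.optimize import least_squares
def proj(c,X):
    p=camera_params(c);X=np.atleast_2d(X)@p["R"].T+p["t"];u=X@p["K"].T
    return u[:,:2]/u[:,2:]
def onplane(c,uv,z):
    p=camera_params(c);d=p["R"].T@np.linalg.solve(p["K"],[*uv,1]);o=-p["R"].T@p["t"]
    return o+d*(z-o[2])/d[2]
def ringmask(im):
    h=cv2.cvtColor(im,cv2.COLOR_BGR2HSV);m=((h[...,0]<6)|(h[...,0]>173))&(h[...,1]>150)&(h[...,2]>50)
    return m
def ringpts(P,n=60):  # centre x,y,z, yaw of arm
    t=np.linspace(0,2*np.pi,n,endpoint=False);x,y,z,a=P
    return np.c_[x-np.sin(a)*.026*np.cos(t),y+np.cos(a)*.026*np.cos(t),z+.026*np.sin(t)]
E
python3 - <<'E'
from h import *
H={"side":np.array([(144,295),(144,335),(163,374),(200,411),(327,461),(403,466)])/2.667+[190,100],
"scene":np.array([(418,190),(362,194),(308,206),(260,227),(190,294),(174,337)])/2.667+[200,110]}
q=np.radians([45,30,15,0,-30,-45])
def world(P,r,q,z): 
    x,y,a=P; X=-r*np.cos(q);Y=r*np.sin(q)
    return np.c_[x+np.cos(a)*X-np.sin(a)*Y,y+np.sin(a)*X+np.cos(a)*Y,0*q+z]
def f(P): return np.concatenate([(proj(c,world(P,.205,q,.02))-H[c]).ravel() for c in H])
s=least_squares(f,[.5,-.4,-.5]);P=s.x
print("box",P,np.degrees(P[2]),np.round(s.fun,1))
for n,a in(("mid",0),("start",-np.radians(15))): print(n,world(P,.205,np.array([a]),.095))
R={}
for c in["scene","side"]:
    m=ringmask(cv2.imread(f"pics/{c}0.png")).astype(np.uint8);n,l,st,ce=cv2.connectedComponentsWithStats(m)
    print(c,st[1:][st[1:,4]>10],ce[1:][st[1:,4]>10])
    i=1+st[1:,4].argmax();b=st[i];R[c]=np.array([b[0],b[1],b[0]+b[2]-1,b[1]+b[3]-1])
def g(p):
    o=[]
    for c in R:
        t=np.linspace(0,2*np.pi,60);x,y,z,=p;a=P[2]-np.radians(15)  # arm dir
        X=np.c_[x-np.sin(a)*.0285*np.cos(t),y+np.cos(a)*.0285*np.cos(t),z+.0285*np.sin(t)];u=proj(c,X)
        o.append(np.r_[u.min(0),u.max(0)]-R[c])
    return np.concatenate(o)
s=least_squares(g,world(P,.205,np.array([-.262]),.095)[0]);print("ring",s.x,np.round(s.fun,1))
for nme in["glue_bottle","paper_cup","stop_finger"]:
    for c in["scene","side"]:
        for r in regions_of(c,nme)[:1]:
            b=r["bbox"];print(nme,c,r["score"],b,onplane(c,(b[0],b[1]),.07),"foot",onplane(c,(b[0],b[1]+b[3]/2),0))
E
```

```text
box [0.69428025 0.02800102 0.18379062] 10.530426790219343 [-0.1 -0.5  0.  -0.7 -0.2 -0.4  0.1 -0.3 -0.3 -0.7  0.  -0.7 -0.3  0.4
 -0.5 -0.1 -0.4 -0.  -0.5  0.  -0.5 -0.  -0.5  0.1]
mid [[ 0.49273286 -0.0094643   0.095     ]]
start [[ 0.50929716 -0.060352    0.095     ]]
scene [[  0 381   9  10  35]] [[  3.65714286 385.34285714]]
side [[270 222  28  27 205]] [[284.11219512 235.27804878]]
ring [ 0.52267685 -0.31070443  0.07367055] [ 164.6 -159.4  183.9 -147.2  105.    96.1  105.3  109.2]
glue_bottle scene 0.97 [189.9, 209.3, 28.8, 58.4] [ 0.4625844  -0.26339013  0.07      ] foot [ 0.47697761 -0.28124057  0.        ]
glue_bottle side 0.97 [336.1, 340.8, 36.5, 86.9] [ 0.46291668 -0.26976405  0.07      ] foot [ 0.44849068 -0.28937317  0.        ]
paper_cup scene 0.69 [354.2, 146.9, 24.4, 39.6] [0.45514169 0.18272236 0.07      ] foot [0.45021116 0.1902206  0.        ]
paper_cup side 0.8 [186.3, 206.1, 41.7, 49.3] [0.4096011  0.16750821 0.07      ] foot [0.39822789 0.17935711 0.        ]
stop_finger scene 0.62 [415.3, 172.2, 26.4, 18.7] [0.6192243  0.24863706 0.07      ] foot [0.5845815  0.28906027 0.        ]
stop_finger side 0.55 [281.4, 149.7, 18.7, 34.8] [0.69960189 0.25620257 0.07      ] foot [0.71097823 0.28395707 0.        ]
```

Emit:
move_arm:
  increments:
    - [1,45,-38,-5,0]
    - [1,46,-39,-5,0]
    - [1,46,-39,-5,0]
    - [1,46,-39,-5,0]
    - [1,46,-39,-5,0]
    - [1,46,-39,-5,0]
    - [1,46,-39,-5,0]
    - [1,46,-39,-5,0]
    - [1,46,-39,-5,0]
    - [1,46,-39,-5,0]
  grip_force: 20

```text
clock: 2.45
eef_pos: [0.4871, -0.0091, 0.2988]
eef_rot: [0.988, 0.157, 0.001, 0.0]
ft_force: [0.7, -0.7, 0.2]
grip_width: -0.0001
grasp_force: 0.0
```

Emit:
move_arm:
  increments:
    - [1,46,-27,0,0]
    - [1,46,-27,0,0]
    - [1,46,-27,0,0]
    - [1,46,-27,0,0]
    - [1,46,-27,0,0]
    - [1,46,-27,0,0]
    - [1,40,0,0,0]
    - [1,40,0,0,0]
    - [1,40,0,0,0]

```text
clock: 3.58
eef_pos: [0.7903, 0.2584, 0.2747]
eef_rot: [0.988, 0.157, 0.005, -0.001]
ft_force: [-0.5, 0.3, -0.6]
grip_width: 0.0002
grasp_force: 0.0
```

```bash
python3 -c "
from rig import *
s=sense();print(s['q'],s['eef_pos'],s['eef_rot'])"
```

```text
[2.47394608e-01 8.36934568e-01 2.78854558e-01 1.54421602e-03
 2.01656275e+00 1.50393243e+00] [0.79025291 0.2584127  0.27471968] [ 0.98761714  0.15681373  0.0045389  -0.00110878]
```

Emit:
move_arm:
  increments:
    - [1,62,0,0,0]
    - [1,62,0,0,0]
    - [1,62,0,0,0]
    - [1,62,0,0,0]

```text
clock: 4.08
eef_pos: [0.8639, 0.2819, 0.2267]
eef_rot: [0.984, 0.156, 0.088, -0.014]
ft_force: [-0.1, 0.0, -0.0]
grip_width: -0.0002
grasp_force: 0.0
```

```bash
python3 -c "
from rig import *
s=sense();print(s['q'],s['eef_pos'],s['eef_rot'])"
```

```text
[0.24920642 0.90209335 0.27506465 0.01161059 1.78715264 1.50892529] [0.86393833 0.28187531 0.22670934] [ 0.98376294  0.15602377  0.08761752 -0.01379273]
```

Emit:
move_arm:
  increments:
    - [1,60,0,-10,0]
    - [1,60,0,-10,0]
    - [1,60,0,-10,0]
    - [1,60,0,-10,0]
    - [1,60,0,-10,0]
    - [1,60,0,-10,0]

```text
clock: 4.82
eef_pos: [0.9255, 0.3019, 0.2629]
eef_rot: [0.966, 0.153, 0.206, -0.033]
ft_force: [0.4, 0.5, 0.1]
grip_width: 0.0001
grasp_force: 0.0
```

```bash
python3 -c "
from rig import *
from scipy.spatial.transform import Rotation as R
s=sense();print(s['q'],s['eef_pos'],R.from_quat(s['eef_rot']).as_matrix())"
```

```text
[0.24853383 0.8853377  0.27491829 0.02718629 1.56215659 1.51013643] [0.92545176 0.30188787 0.26292254] [[ 8.68243617e-01  3.09612441e-01  3.87676616e-01]
 [ 2.82622989e-01 -9.50862816e-01  1.26428446e-01]
 [ 4.07771098e-01 -2.04367460e-04 -9.13084163e-01]]
```

Emit:
move_arm:
  increments:
    - [1,60,0,10,0]
    - [1,60,0,10,0]
    - [1,60,0,10,0]
    - [1,60,0,10,0]
    - [1,60,0,10,0]
    - [1,60,0,10,0]
    - [1,60,0,10,0]
    - [1,60,0,10,0]

```text
clock: 5.82
eef_pos: [1.0129, 0.3302, 0.2954]
eef_rot: [0.921, 0.146, 0.358, -0.057]
ft_force: [0.2, -0.7, 0.4]
grip_width: 0.0
grasp_force: 0.0
```

```bash
python3 -c "
from rig import *
from scipy.spatial.transform import Rotation as R
s=sense();print(s['q'],s['eef_pos'],R.from_quat(s['eef_rot']).as_matrix())"
```

```text
[0.24907734 0.91064578 0.2748083  0.04761468 1.2163828  1.50588848] [1.01288839 0.33021715 0.29544207] [[ 7.01442369e-01  3.09718216e-01  6.41913725e-01]
 [ 2.28262155e-01 -9.50828338e-01  2.09336714e-01]
 [ 6.75185154e-01 -3.13030116e-04 -7.37648229e-01]]
```

Emit:
move_arm:
  increments:
    - [1,50,0,32,0]
    - [1,50,0,34,0]
    - [1,50,0,36,0]
    - [1,48,0,38,0]
    - [1,46,0,40,0]
    - [1,44,0,42,0]

```text
clock: 6.58
eef_pos: [1.0866, 0.3542, 0.2579]
eef_rot: [0.876, 0.139, 0.457, -0.073]
ft_force: [-0.3, -0.2, -0.1]
grip_width: -0.0006
grasp_force: 0.0
```

```bash
python3 -c "
from rig import *
from scipy.spatial.transform import Rotation as R
s=sense();print(s['q'],s['eef_pos'],R.from_quat(s['eef_rot']).as_matrix())"
```

```text
[0.25143955 1.01207377 0.27445572 0.06691109 0.89577242 1.49286907] [1.08663204 0.35415528 0.25793648] [[ 5.44364418e-01  3.09721444e-01  7.79576813e-01]
 [ 1.77021852e-01 -9.50827275e-01  2.54147117e-01]
 [ 8.19957709e-01 -3.46516571e-04 -5.72423999e-01]]
```

Emit:
move_arm:
  increments:
    - [1,50,0,34,0]
    - [1,50,0,34,0]

```text
clock: 6.82
eef_pos: [1.0985, 0.358, 0.2714]
eef_rot: [0.86, 0.136, 0.486, -0.077]
ft_force: [-0.7, -0.1, -0.9]
grip_width: -0.0001
grasp_force: 0.0
```

```bash
cat > w.py <<'E'
from rig import *
import numpy as np
from scipy.spatial.transform import Rotation as R
np.set_printoptions(precision=4,suppress=True)
def plan(tip,n=1):  # tip target (world) -> tool increments mm per row
    s=sense();M=R.from_quat(s['eef_rot']).as_matrix();t=s['eef_pos']+M[:,2]*.017
    d=(np.array(tip)-t)*1000
    print("q",s['q'],"tip",t,"ft",s['ft_force'],"tilt",np.degrees(np.arccos(-M[2,2])),"total tool mm",d@M,"per row",d@M/n,"dist",np.linalg.norm(d))
    return M
E
python3 -c "
from w import *
h=np.array([np.cos(.314),np.sin(.314)]);r=np.array([.509,-.060])
M=plan([*(r-.10*h),.25],12);print(M)"
```

```text
q [0.2515 1.0163 0.2746 0.0743 0.8246 1.4879] tip [1.1123 0.3625 0.2626] ft [-0.7131 -0.0646 -0.8897] tilt 58.92385945477589 total tool mm [-426.0115  214.7661 -682.5724] per row [-35.501   17.8972 -56.881 ] dist 832.7756774369501
[[ 0.4909  0.3098  0.8143]
 [ 0.1595 -0.9508  0.2655]
 [ 0.8565 -0.0004 -0.5162]]
```

Emit:
move_arm:
  increments:
    - [1,-30,15,-49,0]
    - [1,-30,15,-49,0]
    - [1,-30,15,-49,0]
    - [1,-30,15,-49,0]
    - [1,-30,15,-49,0]
    - [1,-30,15,-49,0]
    - [1,-30,15,-49,0]
    - [1,-30,15,-49,0]
    - [1,-30,15,-49,0]
    - [1,-30,15,-49,0]

```text
clock: 8.07
eef_pos: [0.6113, 0.044, 0.2721]
eef_rot: [0.859, 0.137, 0.487, -0.076]
ft_force: [0.3, -1.8, 0.9]
grip_width: 0.0002
grasp_force: 0.0
```

```bash
python3 -c "
from w import *
h=np.array([np.cos(.314),np.sin(.314)]);r=np.array([.509,-.060])
M=plan([*(r-.08*h),.22],5);print(M)
M=plan([*(r-.05*h),.095],5)"
```

```text
q [-0.2605 -0.291   1.9666  0.8183  0.6918  0.5576] tip [0.6252 0.0485 0.2633] ft [ 0.3488 -1.8125  0.8895] tilt 59.06077997617184 total tool mm [-152.5764   66.8024 -169.8546] per row [-30.5153  13.3605 -33.9709] dist 237.8922079336148
[[ 0.4879  0.3103  0.8159]
 [ 0.1622 -0.9506  0.2645]
 [ 0.8577  0.0033 -0.5141]]
q [-0.2605 -0.291   1.9666  0.8183  0.6918  0.5576] tip [0.6252 0.0485 0.2633] ft [ 0.3488 -1.8125  0.8895] tilt 59.06077997617184 total tool mm [-244.3659   66.4277  -79.8571] per row [-48.8732  13.2855 -15.9714] dist 265.5268355511915
```

Emit:
move_arm:
  increments:
    - [1,-30,13,-34,0]
    - [1,-30,13,-34,0]
    - [1,-30,13,-34,0]
    - [1,-30,13,-34,0]
    - [1,-30,14,-34,0]

```text
clock: 8.7
eef_pos: [0.42, -0.0881, 0.2307]
eef_rot: [0.86, 0.138, 0.486, -0.074]
ft_force: [0.1, -1.8, -0.9]
grip_width: -0.0
grasp_force: 0.0
```

```bash
python3 -c "
from w import *
h=np.array([np.cos(.314),np.sin(.314)]);r=np.array([.509,-.060])
M=plan([*(r-.05*h),.095],5)
print(M)"
```

```text
q [-1.0231 -0.6213  2.2467  1.0247  1.3404  0.0685] tip [ 0.4338 -0.0836  0.2219] ft [ 0.1471 -1.7627 -0.9131] tilt 58.848530894043186 total tool mm [-93.6813  -0.084   90.2572] per row [-18.7363  -0.0168  18.0514] dist 130.08677143459823
[[ 0.49    0.3102  0.8147]
 [ 0.166  -0.9507  0.2621]
 [ 0.8558  0.0068 -0.5173]]
```

Emit:
move_arm:
  increments:
    - [1,-15,0,18,0]
    - [1,-18,0,18,0]
    - [1,-18,0,18,0]

```text
clock: 9.07
eef_pos: [0.4402, -0.0829, 0.1585]
eef_rot: [0.86, 0.137, 0.486, -0.074]
ft_force: [0.3, 0.3, -0.8]
grip_width: 0.0002
grasp_force: 0.0
```

```bash
python3 -c "
from w import *
h=np.array([np.cos(.314),np.sin(.314)]);r=np.array([.509,-.060])
M=plan([*(r-.05*h),.095],5)
print(M)"
```

```text
q [-0.9395 -0.4898  2.332   1.0876  1.1594 -0.0852] tip [ 0.4541 -0.0785  0.1497] ft [ 0.309   0.2731 -0.771 ] tilt 58.83927113641251 total tool mm [-42.7187  -0.9434  35.1395] per row [-8.5437 -0.1887  7.0279] dist 55.322371133388934
[[ 0.4907  0.3076  0.8152]
 [ 0.1642 -0.9515  0.2602]
 [ 0.8557  0.0062 -0.5174]]
```

```bash
python3 -c "
from w import *
plan(np.array([.509,-.0605,.095])-.045*np.array([.8152,.2602,-.5174]),3)"
```

```text
q [-0.9395 -0.4898  2.332   1.0876  1.1594 -0.0852] tip [ 0.4541 -0.0785  0.1497] ft [ 0.309   0.2731 -0.771 ] tilt 58.83927113641251 total tool mm [-16.9295  -0.5337  32.7958] per row [-5.6432 -0.1779 10.9319] dist 36.911490232903105
```

Emit:
move_arm:
  increments:
    - [1,-6,0,11,0]
    - [1,-6,0,11,0]
    - [1,-5,0,11,0]
    - [1,0,0,0,0]

```text
clock: 9.57
eef_pos: [0.4583, -0.0745, 0.1252]
eef_rot: [0.861, 0.137, 0.484, -0.078]
ft_force: [-0.8, -0.1, -0.8]
grip_width: 0.0003
grasp_force: 0.0
```

```bash
cat > look.py <<'E'
import sys
from h import *; from w import *
def look(tag):
    for c,(x,y) in {"side":(284,235),"scene":(281,181)}.items():
        im=grab_frame(c);cv2.imwrite(f"pics/{c}{tag}.png",im)
        z=cv2.resize(im[y-37:y+38,x-50:x+50],(400,300),interpolation=cv2.INTER_CUBIC);yield z
def fit(tag,x0,ang):
    im=cv2.imread(f"pics/side{tag}.png");m=ringmask(im);b=cv2.boundingRect(m.astype(np.uint8));return b
tag=sys.argv[1]
cv2.imwrite(f"pics/l{tag}.png",np.hstack(list(look(tag))))
M=plan([float(v) for v in sys.argv[2:5]]);print(fit(tag,0,0))
print("pred side ring box");a=.1838+float(sys.argv[5])
E
cat > ring.py <<'E'
from h import *
import sys
tag=sys.argv[1];q=float(sys.argv[2])
m=ringmask(cv2.imread(f"pics/side{tag}.png")).astype(np.uint8);b=cv2.boundingRect(m)
def pred(q,l):
    yaw=.1838;a=yaw-q;x=.6943-.205*np.cos(a);y=.028-.205*np.sin(a)
    t=np.linspace(0,2*np.pi,90)
    return proj("side",np.c_[x-np.sin(a)*.029*np.cos(t),y+np.cos(a)*.029*np.cos(t),.095+l+.029*np.sin(t)]),(x,y)
for l in(0,.005,.01,.015,.02):
    u,c=pred(q,l);print(l,np.round(c,4),"min",u.min(0),"max",u.max(0))
print("seen",b[0],b[1],b[0]+b[2],b[1]+b[3])
E
python3 look.py 1 .509 -.0605 .095 0.262; python3 ring.py 1 -.262
```

```text
q [-0.8646 -0.3876  2.3475  1.1478  1.0504 -0.1648] tip [ 0.4722 -0.0705  0.1172] ft [-0.1985  0.011  -0.1721] tilt 58.79020474869089 total tool mm [ 0.714   1.9598 44.0581] per row [ 0.714   1.9598 44.0581] dist 44.10740185985418
(271, 222, 27, 27)
pred side ring box
0 [ 0.5093 -0.0604] min [269.8209506 221.7034645] max [297.39441743 248.21108288]
0.005 [ 0.5093 -0.0604] min [269.5736675  219.47610427] max [297.26168913 246.17109347]
0.01 [ 0.5093 -0.0604] min [269.3242503  217.22891585] max [297.12778038 244.11354815]
0.015 [ 0.5093 -0.0604] min [269.07267126 214.96163329] max [296.99267537 242.03821932]
0.02 [ 0.5093 -0.0604] min [268.81890216 212.67398587] max [296.856358   239.94487543]
seen 271 222 298 249
```

View pics/l1.png

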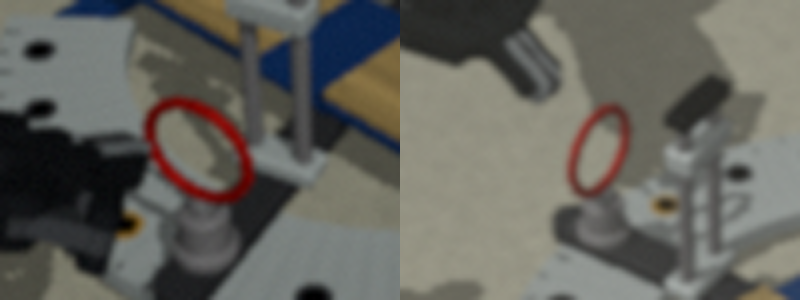

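The ring is exactly where the fit puts it, and the finger axis points through its centre (side ring 284,235; tip just to its left). Going in.

Emit:
move_arm:
  increments:
    - [1,1,2,12,0]
    - [1,0,0,12,0]
    - [1,0,0,10,0]
    - [1,0,0,8,0]
    - [1,0,0,0,0]

```text
clock: 10.3
eef_pos: [0.4936, -0.0652, 0.1045]
eef_rot: [0.861, 0.137, 0.484, -0.078]
ft_force: [-0.6, 1.2, 0.1]
grip_width: -0.0002
grasp_force: 0.0
```

```bash
python3 -c "
from w import *
M=plan([.509,-.0605,.095]);print(M)"
```

```text
q [-0.7443 -0.2616  2.3177  1.2303  0.9142 -0.2218] tip [ 0.5074 -0.0607  0.0956] ft [-0.5937  1.1975  0.1252] tilt 58.753109770261794 total tool mm [0.2833 0.3503 1.702 ] per row [0.2833 0.3503 1.702 ] dist 1.7605930888043564
[[ 0.4932  0.3116  0.8122]
 [ 0.1608 -0.9502  0.2669]
 [ 0.8549 -0.0011 -0.5187]]
```

Emit:
move_arm:
  increments:
    - [1,0,0,8,0]
    - [1,0,0,8,0]
    - [1,0,0,6,0]
    - [1,0,0,0,0]

```text
clock: 10.8
eef_pos: [0.5114, -0.0593, 0.0929]
eef_rot: [0.861, 0.137, 0.484, -0.078]
ft_force: [0.0, 0.1, 0.0]
grip_width: -0.0003
grasp_force: 0.0
```

Emit:
move_arm:
  increments:
    - [1,2.6,0,-1.6,0]
    - [1,2.6,0,-1.6,0]
    - [1,0,0,0,0]

```text
clock: 11.18
eef_pos: [0.5115, -0.0601, 0.1002]
eef_rot: [0.86, 0.137, 0.485, -0.077]
ft_force: [-0.0, 0.2, -0.2]
grip_width: 0.0
grasp_force: 0.0
```

Emit:
move_arm:
  increments:
    - [1,2.6,0,-1.6,0]
    - [1,2.6,0,-1.6,0]
    - [1,0,0,0,0]

```text
clock: 11.55
eef_pos: [0.5104, -0.0595, 0.1043]
eef_rot: [0.861, 0.137, 0.484, -0.077]
ft_force: [0.4, -1.3, -5.2]
grip_width: -0.0002
grasp_force: 2.6
```

Emit:
move_arm:
  increments:
    - [1,2.6,0,-1.6,0]
    - [1,2.6,0,-1.6,0]
    - [1,2.6,0,-1.6,0]
    - [1,2.6,0,-1.6,0]
    - [1,0,0,0,0]

```text
clock: 12.18
eef_pos: [0.5108, -0.0595, 0.1173]
eef_rot: [0.861, 0.137, 0.484, -0.078]
ft_force: [-2.8, -2.5, -8.8]
grip_width: 0.0001
grasp_force: 4.5
```

```bash
python3 look.py 2 .509 -.0605 .095 0.262; python3 ring.py 2 -.262
```

```text
q [-0.689  -0.2555  2.281   1.2184  0.8776 -0.1633] tip [ 0.5246 -0.055   0.1084] ft [-2.3511 -1.5517 -8.5769] tilt 58.72287551522327 total tool mm [-20.0445   0.3925  -7.1659] per row [-20.0445   0.3925  -7.1659] dist 21.290539566706098
(274, 216, 23, 26)
pred side ring box
0 [ 0.5093 -0.0604] min [269.8209506 221.7034645] max [297.39441743 248.21108288]
0.005 [ 0.5093 -0.0604] min [269.5736675  219.47610427] max [297.26168913 246.17109347]
0.01 [ 0.5093 -0.0604] min [269.3242503  217.22891585] max [297.12778038 244.11354815]
0.015 [ 0.5093 -0.0604] min [269.07267126 214.96163329] max [296.99267537 242.03821932]
0.02 [ 0.5093 -0.0604] min [268.81890216 212.67398587] max [296.856358   239.94487543]
seen 274 216 297 242
```

View pics/l2.png

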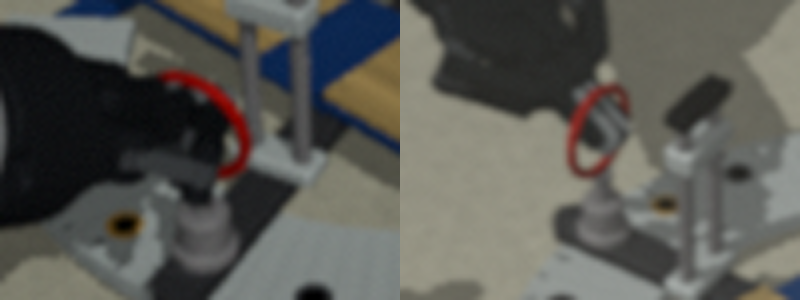

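The ring is on the finger and lifted by about 14 mm (scene tip 600,120 in the zoom), with 8.8 N spring load. Swinging.

Emit:
move_arm:
  increments:
    - [1,-0.2,-5.4,-0.3,0]
    - [1,-0.2,-5.4,-0.3,0]
    - [1,-0.2,-5.4,-0.3,0]
    - [1,-0.2,-5.4,-0.3,0]
    - [1,-0.2,-5.4,-0.3,0]

```text
clock: 12.9
eef_pos: [0.5005, -0.0344, 0.1171]
eef_rot: [0.861, 0.137, 0.484, -0.077]
ft_force: [-4.6, -2.7, -8.8]
grip_width: -0.0003
grasp_force: 4.8
```

Emit:
move_arm:
  increments:
    - [1,0.2,-5.4,0.3,0]
    - [1,0.2,-5.4,0.3,0]
    - [1,0.2,-5.4,0.3,0]
    - [1,0.2,-5.4,0.3,0]
    - [1,0.2,-5,0.3,0]
    - [1,0,0,0,0]

```text
clock: 13.65
eef_pos: [0.4931, -0.0072, 0.1162]
eef_rot: [0.861, 0.137, 0.483, -0.079]
ft_force: [-6.9, -1.7, -9.2]
grip_width: -0.0003
grasp_force: 5.5
```

```bash
python3 look.py 3 .4927 -.0095 .11 0; python3 ring.py 3 0;python3 ring.py 3 -0.02
```

```text
q [-0.5737 -0.3702  2.359   1.2009  0.7955 -0.0651] tip [ 0.5069 -0.0026  0.1073] ft [-7.2676 -0.9359 -8.3259] tilt 58.65985365661378 total tool mm [ -5.8336   2.0769 -14.7306] per row [ -5.8336   2.0769 -14.7306] dist 15.97919318446857
(252, 206, 18, 26)
pred side ring box
0 [ 0.4928 -0.0095] min [251.19177909 210.33614631] max [271.61273608 238.00847456]
0.005 [ 0.4928 -0.0095] min [250.87812325 208.15587594] max [271.37401381 235.98716118]
0.01 [ 0.4928 -0.0095] min [250.561874  205.9570306] max [271.13323878 233.94897564]
0.015 [ 0.4928 -0.0095] min [250.24299906 203.73937192] max [270.89038438 231.89370578]
0.02 [ 0.4928 -0.0095] min [249.92146558 201.5026574 ] max [270.64542358 229.82113592]
seen 252 206 270 232
0 [ 0.4935 -0.0135] min [252.34584378 211.30114571] max [273.36331156 238.90341321]
0.005 [ 0.4935 -0.0135] min [252.03578602 209.11719082] max [273.1314139  236.87968223]
0.01 [ 0.4935 -0.0135] min [251.72315499 206.91456279] max [272.89751635 234.83900729]
0.015 [ 0.4935 -0.0135] min [251.40791853 204.69302112] max [272.66159294 232.78117472]
0.02 [ 0.4935 -0.0135] min [251.09004393 202.45232113] max [272.42361723 230.70739745]
seen 252 206 270 232
```

View pics/l3.png

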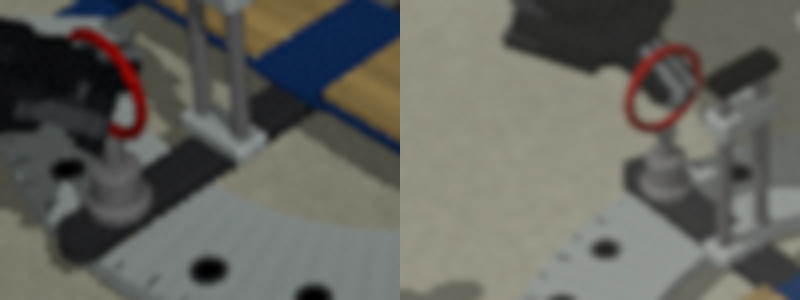

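Ring and boss are at the middle hole, with the finger about 1.8 mm past it. Correcting, then lowering while watching the force.

Emit:
move_arm:
  increments:
    - [1,0,1.8,0,0]
    - [1,-2.6,0,1.6,0]
    - [1,-2.6,0,1.6,0]
    - [1,0,0,0,0]

```text
clock: 14.25
eef_pos: [0.4937, -0.009, 0.11]
eef_rot: [0.861, 0.137, 0.483, -0.079]
ft_force: [-9.5, -1.0, -7.7]
grip_width: -0.0001
grasp_force: 5.5
```

Emit:
move_arm:
  increments:
    - [1,-2.6,0,1.6,0]
    - [1,0,0,0,0]

```text
clock: 14.5
eef_pos: [0.4938, -0.0091, 0.1071]
eef_rot: [0.861, 0.137, 0.484, -0.079]
ft_force: [-8.9, -2.6, -7.0]
grip_width: -0.0002
grasp_force: 5.5
```

Emit:
move_arm:
  increments:
    - [1,-2.6,0,1.6,0]
    - [1,-2.6,0,1.6,0]
    - [1,0,0,0,0]

```text
clock: 14.88
eef_pos: [0.4946, -0.009, 0.1023]
eef_rot: [0.86, 0.137, 0.485, -0.079]
ft_force: [-6.8, -0.3, -5.0]
grip_width: 0.0004
grasp_force: 4.2
```

```bash
python3 look.py 4 .4928 -.0095 .095 0; python3 ring.py 4 0
```

```text
q [-0.5777 -0.3293  2.3691  1.2516  0.7817 -0.1371] tip [ 0.5084 -0.0045  0.0935] ft [-6.9274  0.1657 -5.8544] tilt 58.804285341844746 total tool mm [ -7.2139  -0.1028 -14.7444] per row [ -7.2139  -0.1028 -14.7444] dist 16.414897976199878
(253, 212, 19, 27)
pred side ring box
0 [ 0.4928 -0.0095] min [251.19177909 210.33614631] max [271.61273608 238.00847456]
0.005 [ 0.4928 -0.0095] min [250.87812325 208.15587594] max [271.37401381 235.98716118]
0.01 [ 0.4928 -0.0095] min [250.561874  205.9570306] max [271.13323878 233.94897564]
0.015 [ 0.4928 -0.0095] min [250.24299906 203.73937192] max [270.89038438 231.89370578]
0.02 [ 0.4928 -0.0095] min [249.92146558 201.5026574 ] max [270.64542358 229.82113592]
seen 253 212 272 239
```

Emit:
move_arm:
  increments:
    - [1,-2.6,0,1.6,0]
    - [1,-2.6,0,1.6,0]
    - [1,-2.6,0,1.6,0]
    - [1,0,0,0,0]

```text
clock: 15.48
eef_pos: [0.4961, -0.011, 0.0947]
eef_rot: [0.86, 0.137, 0.486, -0.077]
ft_force: [0.1, 0.6, -0.1]
grip_width: -0.0002
grasp_force: 0.0
```

```bash
python3 look.py 5 .4928 -.0095 .095 0; python3 ring.py 5 0|tail -1
```

```text
q [-0.5783 -0.3047  2.3741  1.2824  0.7695 -0.1805] tip [ 0.5097 -0.0063  0.0855] ft [ 0.8931 -0.0411  0.2927] tilt 58.85354633452988 total tool mm [ -0.6586  -2.2163 -19.4783] per row [ -0.6586  -2.2163 -19.4783] dist 19.615039549691435
(252, 212, 20, 26)
pred side ring box
seen 252 212 272 238
```

View pics/l5.png

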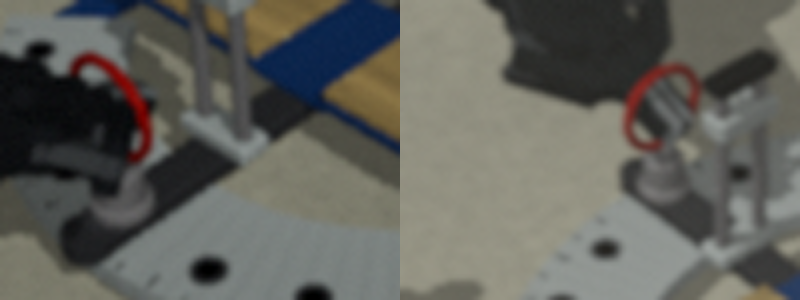

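Pin has dropped home and the finger is free in the ring (force about 0). Withdrawing along the finger axis.

Emit:
move_arm:
  increments:
    - [1,0,-2,0,0]
    - [1,0,0,-8,0]
    - [1,0,0,-10,0]
    - [1,0,0,-10,0]

```text
clock: 16.08
eef_pos: [0.4713, -0.0163, 0.1084]
eef_rot: [0.86, 0.137, 0.485, -0.077]
ft_force: [0.2, -0.0, -0.3]
grip_width: -0.0001
grasp_force: 0.0
```

Emit:
move_arm:
  increments:
    - [1,0,0,-10,0]
    - [1,0,0,-10,0]
    - [1,0,0,-12,0]
    - [1,0,0,-12,0]
    - [1,0,0,0,0]

```text
clock: 16.7
eef_pos: [0.4359, -0.0287, 0.1315]
eef_rot: [0.86, 0.137, 0.485, -0.076]
ft_force: [-0.1, -0.2, 0.5]
grip_width: 0.0005
grasp_force: 0.0
```

```bash
python3 look.py 6 .4928 -.0095 .095 0; python3 ring.py 6 0
```

```text
q [-0.7988 -0.5671  2.4313  1.1038  1.0342 -0.0336] tip [ 0.4499 -0.0236  0.122 ] ft [ 0.1607  0.1836 -0.1143] tilt 58.78447165421871 total tool mm [ 0.3119 -0.1064 52.6685] per row [ 0.3119 -0.1064 52.6685] dist 52.669561624410726
(252, 212, 20, 26)
pred side ring box
0 [ 0.4928 -0.0095] min [251.19177909 210.33614631] max [271.61273608 238.00847456]
0.005 [ 0.4928 -0.0095] min [250.87812325 208.15587594] max [271.37401381 235.98716118]
0.01 [ 0.4928 -0.0095] min [250.561874  205.9570306] max [271.13323878 233.94897564]
0.015 [ 0.4928 -0.0095] min [250.24299906 203.73937192] max [270.89038438 231.89370578]
0.02 [ 0.4928 -0.0095] min [249.92146558 201.5026574 ] max [270.64542358 229.82113592]
seen 252 212 272 238
```

Emit:
move_arm:
  increments:
    - [1,12,0,-7,0]
    - [1,17,0,-10,0]
    - [1,17,0,-10,0]
    - [1,17,0,-10,0]
    - [1,17,0,-8,0]
    - [1,0,0,0,0]

```text
clock: 17.55
eef_pos: [0.4395, -0.0269, 0.2239]
eef_rot: [0.86, 0.138, 0.485, -0.077]
ft_force: [0.7, 0.1, -0.0]
grip_width: -0.0004
grasp_force: 0.0
```

```bash
python3 look.py 7 .4928 -.0095 .095 0; python3 ring.py 7 0|tail -1; python3 -c "
import cv2
cv2.imwrite('pics/f.png',cv2.resize(cv2.imread('pics/side7.png')[80:380,120:520],(800,600)))"
```

```text
q [-0.7848 -0.6894  2.2946  0.9851  1.1557  0.2275] tip [ 0.4525 -0.022   0.2125] ft [-0.1413 -0.1613 -0.4843] tilt 58.704948916338346 total tool mm [-78.527    0.884   97.0451] per row [-78.527    0.884   97.0451] dist 124.83995474990405
(252, 212, 20, 26)
pred side ring box
seen 252 212 272 238
```

View pics/f.png

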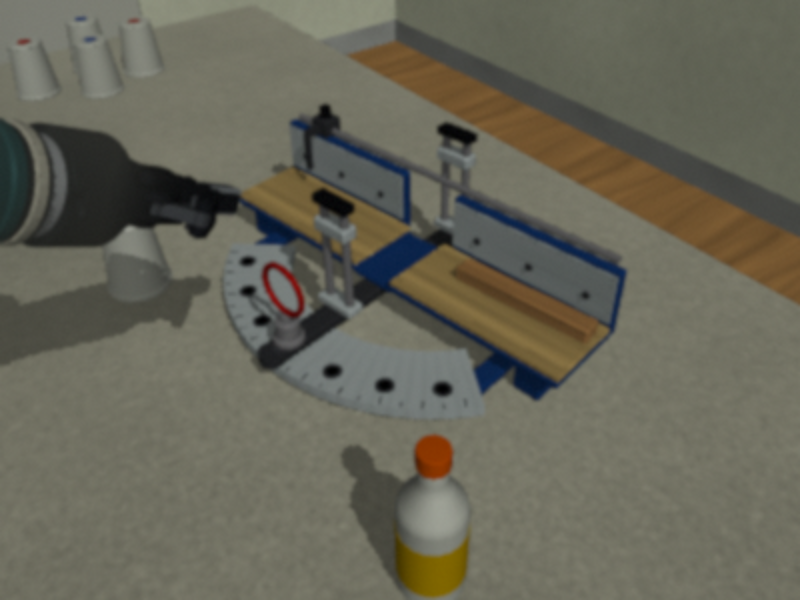

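The arm stands over the middle hole with three dark holes on each side, and the ring sits at home height (side rows 212–238). The gripper is clear, and the cup, bottle, strip and stop are where they were.

```bash
python3 -c "
from rig import *
print(sign_off())"
```

```text
the job is handed in; nothing more can be done
None
```

The saw arm is at square with the index pin fully home in the brass-rimmed middle hole. The finger is out and clear, nothing else was moved, and the job was handed in after about 18 s.

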